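Move a battery pack from its clamped dock to the charger

TASK

Swing the hold-down bar of the battery dock right up, slide the battery pack out from beneath it by its pull fin until it lies on the bench clear of the dock, and let go. Then take the pack again across its body and lay it in the charging cradle, flat and fully home between the corner guides, with its contacts toward the cradle's contact block and its fin sticking out between the two front stops. Do not drop the pack, and leave the other things on the bench where they are.

Things in the scene. Friction and masses are not known exactly. Their poses are not given: they have to be found in the camera images.
- battery_dock: Aluminium dock fixed to the bench; origin on the bench under the middle of the seated pack, x toward its closed back; the pack slides out along -x. Base plate 3 mm thick, x -45 to +62, y +-49 mm. Guide walls: inner faces y +-24.5, outer +-30.5, x -20 to +45, 27 mm high. A hood (x +33 to +61, top 47.5 mm) covers the pack's rear 12 mm. Hinge post on the left, at y +38, x -33 to -1.
- hold_bar (a joint): Angle of the hold-down bar, rad. 0: level across the pack, in front of the pack's step, which it blocks. It grows as the free right-hand (-y) end is swung up and over to the left; 1.57 upright, stop at 2.2. Starts at 0 to 0.12. A friction hinge: the bar stays where it is left; about 1 N at the handle moves it. From 1.2 on the pack passes freely.
- bar_handle (a point): Middle of the bar's handle, a black round rod 10 mm thick along the dock's x axis (as the hinge), at the free end of the steel bar, sticking out 42 mm from it toward the dock's back. With the bar level: dock x +11, y -68, 31 mm above the bench. The bar is 14 mm wide (dock x -24 to -10) and 9 mm thick. A gripper kept upright can follow it: the rod turns between the pads.
- bar_hinge (a point): Point on the bar's hinge axis (along the dock's x), level with the handle's middle along that axis: dock x +11, y +38, 31 mm above the bench; axes as the dock's. The handle moves on a circle of 106 mm radius about it.
- battery_centre (a point): Centre of the black battery pack's body, 18 mm above its underside; x toward its contact (rear) end, z up. Body 90 mm long (x +-45), 44 mm wide; rear block (x -5 to +45) 36 mm tall, nose (x -45 to -5) 20 mm tall. 0.2 to 0.45 kg, centre of mass about 5 mm behind the centre (+x). In the dock its axes match the dock's and its underside is 3 mm above the bench.
- battery_fin (a point): Middle of the pack's pull fin: an upright plate 9 mm thick in y, 22 mm tall, sticking out 34 mm from the front end, 62 mm from the pack's centre along -x, 14 mm above the pack's underside (fin from 3 to 25 mm above it). It can be pinched from above.
- charger: Grey cradle fixed to the bench; origin on the bench under the seat's middle, x toward its contact block. Floor 8 mm high, x -58 to +70, y +-38. Four corner guides at x +-(30 to 46), inner faces y +-25, flared, tops 18 mm above the floor; sides open for fingers between them (60 mm). Contact block face x +48, 29 mm high. Front stops at x -48, 12 mm high, 18 mm gap for the fin. 3 mm play each way.
- charger_seat (a point): Where the pack's centre (battery_centre) lies when it is seated: on the cradle's axis, 26 mm above the bench; axes as the cradle's.
- weight_200: Knobbed metal weight standing by; to be left alone. Origin under its middle. 36 mm wide, 56 tall.
- tape_roll: Roll of tape standing by; to be left alone. Origin under its middle. 62 mm wide, 18 tall.
- conical_flask: Conical flask standing by; to be left alone. Origin under its middle. 64 mm wide, 102 tall.
- film_box: Carton standing by; to be left alone. Origin under its middle. 53x118x53 mm.
- screwdriver: Screwdriver standing by; to be left alone. Origin under its middle. 138 mm long, lying flat.
- battery: The battery pack, origin at the centre of its underside, axes as point battery_centre.
Not all that is in view belongs to the job. Leave any red look-alike of the charger alone.

How it is judged:
By the outcome, as a careful person would: the job done as asked, in the order asked, and still so for the second after the job is handed in, with the robot touching nothing.
It also fails if it takes over 64 s, if anything falls off the work surface, if the arm or the gripper's body presses on something with over 40 N, if the wrist force passes 120 N, or if a joint passes its speed limit or range.

ROBOT

A 6-joint arm with a two-finger parallel gripper is mounted at the origin on a cart in front of the work surface, level with it; the furniture and walls round the work are solid. World frame = base frame: x ahead of the robot, y to its left, z up, the work surface at z = 0. Lengths are in m, angles in degrees, forces in N, time in s.
With the tool pointing down it reaches from about 0.35 to 0.875 m from the base axis. Payload 4.2 kg.
Tool frame: the origin (TCP) lies on the front face of the gripper's body, between the roots of the fingers; the fingertips stand finger_overhang ahead of it and the grasp point (between the pads) lies 51 mm ahead of it (finger_overhang is the distance from the TCP to the fingertips, in m); z points along the fingers, y is the line along which they close (so a half turn about z gives the same grasp; the last joint's range is limited). The gripper opens to 87 mm and grips with 3 to 60 N. Pads are 19 mm wide; open, the fingers measure 117 mm over their backs; the gripper's body (75 mm by 190 mm) begins 51 mm behind the grasp point.
Start: joints at [89.588, 22.042, 0.453, 0, -68.411, -14.817], TCP at [0.164, 0.603, 0.292] pointing down, gripper open.
Joint ranges: [-179.83, 179.83], [-69.29, 118.12], [-61.27, 80.66], [-181.25, 117.63], [-171.15, -9.14], [-177.46, 177.46]. Speed limits (degrees/s): [159.86, 159.86, 180, 180, 180, 180].

INTERFACE

Orientations are given as a 3x3 rotation matrix whose columns are the frame's x, y, z axes.
In Python, from station import sense, capture, camera_model, finish_job, finger_overhang gives the robot as it stands. The module is installed in compiled form; this text tells all that it offers.
- The arm moves only by the tool jog_arm, never from a script. Its argument "rows" is a list that holds one entry, the list of rows, each a list of 4 numbers: the shift along the tool's x, y, z in m, then the turn about the tool's z in rad. A call has 1 to 20 rows; each row shifts and turns the commanded pose from where the row before left it, along the tool's axes as they then stand; what a row does not reach is not made up. A row lasts 1/8 s, in which the tool goes at most 62.5 mm and 10.7 degrees, less where a joint would pass 70% of its speed; a pose out of reach is approached as far as the arm can. A call is refused whole if a number of a shift passes 0.0625 or a number of a turn 0.188, either way. A call with a gripper value outside its range is refused whole. "claw" is the opening, from 0 (shut) to 1 (fully open), set as the call begins (left out, the last holds). The fingers move at their own pace and stop on an object; the grip force is fixed at half the most. Time passes only in rows, so rows that do not move let the fingers close. It gives the time, the measured TCP pose, the force, the opening and the grip force at its end, in the units of the state.
- sense(): the state, without advancing time (a new reading comes with each control period).
- capture(name): name is "scene" or "top"; returns the picture (420x560x3 uint8, red, green, blue); there is no depth.
- camera_model(name): a dict with "fovy" (degrees; the focal length in pixels is half the picture's height over the tangent of half this angle, whatever the lens; pixels are square), "cx", "cy" (the principal point, pixels), "k1" (the pictures are not rectified: a ray, as slopes to the right and down, at radius r is drawn at 1 + k1 r^2 times it, then the intrinsics apply), "eye" and "rotation" of the camera in the world. Camera axes: x right, y down, z forward; pixel columns grow to the right and rows downward; lengths in m; the calibration is good to about 2 mm. A picture is of the moment at which its call begins. camera_model takes no time and is no camera call.
- finish_job(): hands the job in; it is judged then, once.
The state is a dict: "time_s": time; "joints": joint angles; "joint_velocities": joint speeds; "effort": joint torques, N m; "tcp_pos": TCP position; "ee_rot": TCP orientation; "wrist_force": force on the tool from outside, world axes, zero at the start; "moment": the same for the moment, N m; "gripper_width": opening from 0.0 (shut) to 1.0 (fully open); "gripper_force": force on a finger pad.
Only numpy, scipy, OpenCV 4.12 (cv2) and the standard library are available. Lean on these libraries where they do the work, as an engineer would, in place of code of your own. Each camera call takes 0.05 s, during which the arm holds its last target. There are 200 camera calls.

## Working session

There is one attempt and no reset: what is moved stays moved. The work goes in short steps, Python scripts to look and compute and a tool call to move; the robot and the scene stay as the last step left them, time stands still between calls to the robot, and variables do not carry over. Pictures are saved under pics/ and viewed, at most 10 in all, crops included, and the job is handed in when it is done.

Besides the shell and the picture viewer there is one more tool, called as name(argument=value, ...), one argument or row to a line, values as JSON. jog_arm: Moves the arm, as the interface text tells. Its arguments: {"type":"object","properties":{"rows":{"type":"array"},"claw":{"type":"number"}},"required":["rows"]}

```bash
mkdir -p pics; cat > h.py <<'E'
import numpy as np, cv2
from station import sense, capture, camera_model, finish_job, finger_overhang
def cam(n):
    m=camera_model(n); f=210/np.tan(np.radians(m["fovy"])/2); return m,f
def ray(n,u,v):
    m,f=cam(n); d=np.array([(u-m["cx"])/f,(v-m["cy"])/f]); s=d.copy()
    for _ in range(30): s=d/(1+m["k1"]*(s@s))
    return np.array(m["eye"]),np.array(m["rotation"])@np.array([s[0],s[1],1])
def onz(n,u,v,z):
    e,d=ray(n,u,v); return e+d*(z-e[2])/d[2]
def proj(n,P):
    m,f=cam(n); p=np.array(m["rotation"]).T@(np.array(P)-m["eye"]); s=p[:2]/p[2]; s=s*(1+m["k1"]*(s@s)); return s*f+[m["cx"],m["cy"]]
E
python3 - <<'E'
from h import *
s=sense(); print(s); print(finger_overhang if not callable(finger_overhang) else finger_overhang())
for n in("scene","top"):
    i=capture(n); cv2.imwrite(f"pics/{n}0.png",cv2.resize(i[:,:,::-1],(800,600),interpolation=cv2.INTER_CUBIC)); cv2.imwrite(f"{n}_raw.png",i[:,:,::-1]); print(camera_model(n))
E
```

```text
{'time_s': 0.0, 'joints': array([ 8.95871108e+01,  2.20913665e+01,  3.79170575e-01, -2.89778599e-02,
       -6.84089175e+01, -1.48163534e+01]), 'joint_velocities': array([ 0.09608506,  0.02366176,  0.029522  , -0.03411389, -0.02680583,
       -0.03139034]), 'effort': array([-7.90100403e-04, -3.90666246e+01,  1.87406605e+01,  4.21996638e+00,
        1.09758569e-02, -1.92239481e-04]), 'tcp_pos': array([0.16403556, 0.60262834, 0.29114891]), 'ee_rot': array([[ 9.64833539e-01, -2.62861192e-01, -4.85491993e-04],
       [-2.62861627e-01, -9.64831235e-01, -2.11033826e-03],
       [ 8.63081911e-05,  2.16374234e-03, -9.99997655e-01]]), 'wrist_force': array([-0.24943169,  0.33050813,  0.35606721]), 'moment': array([ 0.00806309, -0.00227378,  0.00704824]), 'gripper_force': 0.0, 'gripper_width': 0.9968383137652083}
0.0697
{'fovy': 54.0230364344635, 'cx': 275.44861363486297, 'cy': 210.88923681118263, 'k1': -0.0512209002612786, 'eye': array([0.05101655, 0.44401216, 0.76760468]), 'rotation': array([[-0.65676943, -0.54243836,  0.52384592],
       [-0.75409036,  0.47124856, -0.45746314],
       [ 0.00128392, -0.69547496, -0.71854918]])}
{'fovy': 57.982708463288766, 'cx': 281.4120228763417, 'cy': 208.73621995714603, 'k1': -0.09087375520326055, 'eye': array([ 0.42001357, -0.03647847,  1.23040964]), 'rotation': array([[ 0.01290312, -0.99103903,  0.13294795],
       [-0.99990918, -0.01227119,  0.00557149],
       [-0.00389013, -0.13300777, -0.99110736]])}
```

View pics/scene0.png

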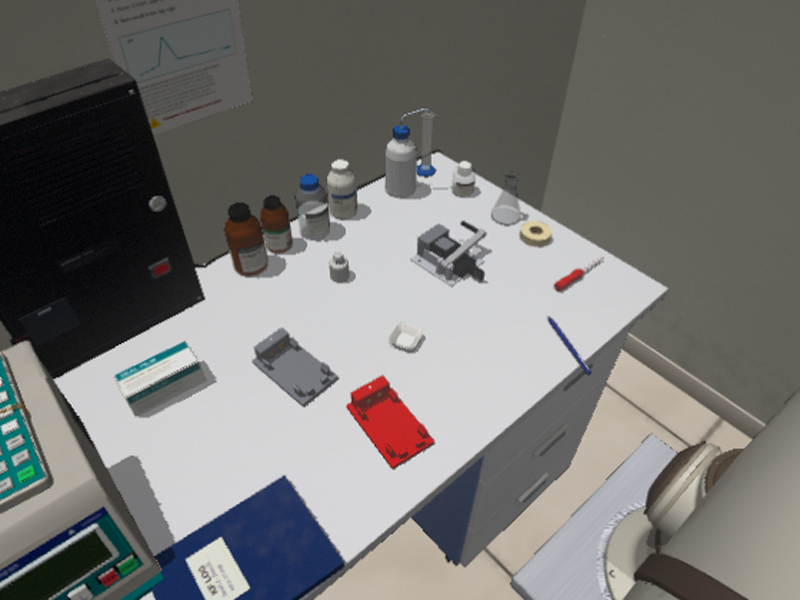

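View pics/top0.png

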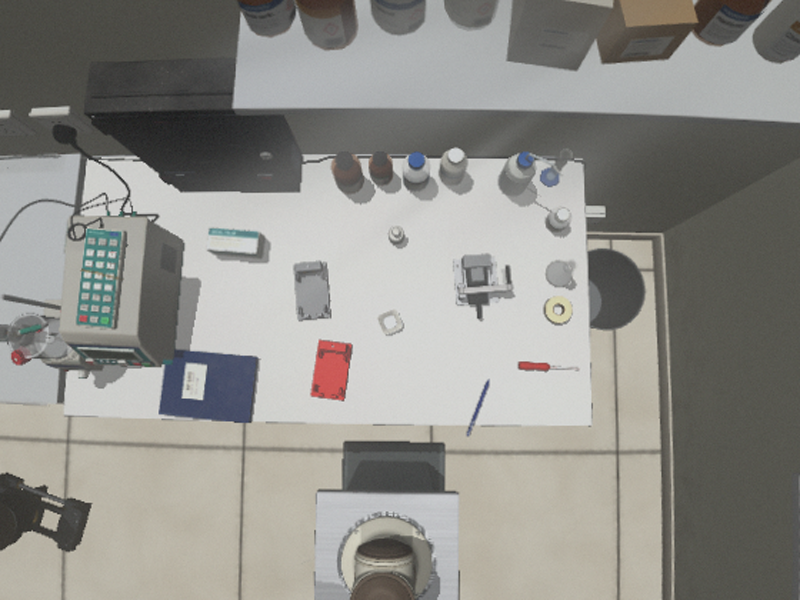

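The scene view shows the dock with the pack at about (450,250), grey cradle (295,365) and red look-alike (390,420). In the top view the dock is at (482,282), grey cradle (312,290) and red cradle (331,370). The cradle could be either of those two. The grey one fits, since the task says grey and excludes the red one. I'll confirm it in an enlarged crop.

```bash
python3 - <<'E'
import cv2,numpy as np
def c(n,x,y,w=66,h=50,s=6):
    return cv2.resize(cv2.imread(n+"_raw.png")[y:y+h,x:x+w],None,fx=s,fy=s,interpolation=cv2.INTER_CUBIC)
o=np.vstack([np.hstack([c("top",305,172),c("top",188,176)]),np.hstack([c("scene",285,150),c("scene",172,228)])])
cv2.imwrite("pics/crop1.png",o);print(o.shape)
E
```

```text
(600, 792, 3)
```

View pics/crop1.png

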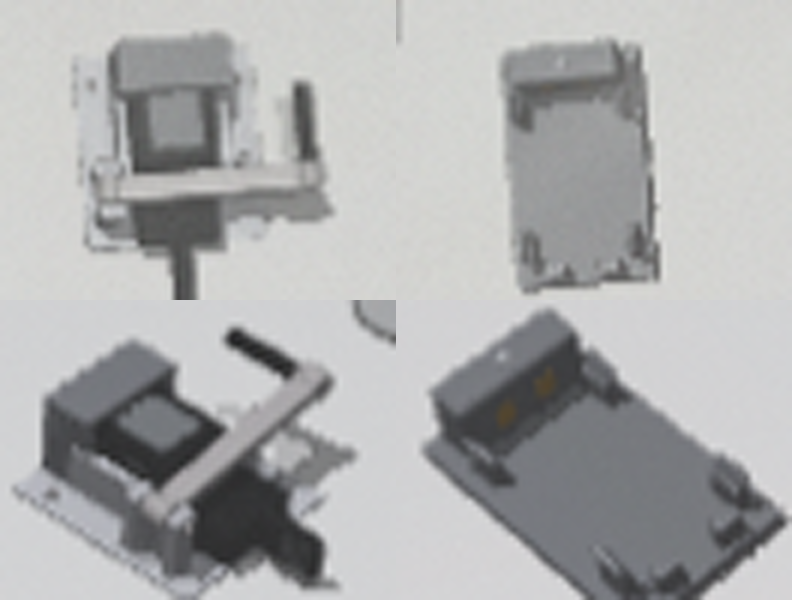

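The crop confirms the grey cradle, with its block at the back-left in the scene view. It has contacts, four guides and two front stops. The level bar's handle is at crop (302,82–160). Next I'll fit the poses to these corners.

```bash
cat > fit.py <<'E'
from h import *
from scipy.optimize import least_squares
def px(o,p): return np.array(o)+(np.array(p)+.5)/6-.5
T=(305,172);S=(285,150);TC=(188,176);SC=(172,228)
def W(p,P): 
    c,s=np.cos(p[2]),np.sin(p[2]); P=np.asarray(P,float)
    return np.array([p[0]+c*P[0]-s*P[1],p[1]+s*P[0]+c*P[1],P[2]])
def bar(a,x,r,dz=0): return [x,.038-r*np.cos(a),.031+r*np.sin(a)]
dock=[("top",px(T,(88,248)),lambda q:[-.045,.049,.003]),("top",px(T,(222,247)),lambda q:[-.045,-.022,.023]),
("top",px(T,(118,40)),lambda q:[.061,q[4],.0475]),("top",px(T,(232,35)),lambda q:[.061,-q[4],.0475]),
("top",px(T,(302,84)),lambda q:bar(q[3],.032,.106)),
("scene",px(S,(15,190)),lambda q:[.062,.049,.003]),
("scene",px(S,(45,98)),lambda q:[.061,q[4],.0475]),("scene",px(S,(135,42)),lambda q:[.061,-q[4],.0475]),
("scene",px(S,(178,70)),lambda q:[.033,-q[4],.0475]),("scene",px(S,(95,125)),lambda q:[.033,q[4],.0475]),
("scene",px(S,(233,38)),lambda q:bar(q[3],.032,.106))]
ch=[("top",px(TC,(126,290)),lambda q:[-.058,.038,.008]),("top",px(TC,(262,278)),lambda q:[-.058,-.038,.008]),
("top",px(TC,(249,45)),lambda q:[.07,-.038,.008]),
("scene",(177,253.2),lambda q:[.07,.038,.006]),("scene",(236,263.7),lambda q:[-.058,-.038,.006]),
("scene",(213.5,282),lambda q:[-.058,.038,.004]),
("scene",px(SC,(184,40)),lambda q:[.048,-q[4],q[3]]),("scene",px(SC,(66,115)),lambda q:[.048,q[4],q[3]])]
def fit(pts,q0):
    f=lambda q:np.concatenate([proj(n,W(q,g(q)))-p for n,p,g in pts])
    r=least_squares(f,q0,loss="soft_l1"); 
    print(np.round(r.x,4),"yaw",np.degrees(r.x[2]).round(2)); print(np.round(f(r.x).reshape(-1,2),1).tolist()); return r.x
d0=onz("top",482*.7,282*.7,.02);c0=onz("top",312*.7,290*.7,.01)
D=fit(dock,[d0[0],d0[1],0,.05,.03]);C=fit(ch,[c0[0],c0[1],0,.03,.03])
np.save("DC.npy",[D,C])
E
cat > ov.py <<'E'
from fit import *
def box(x0,x1,y0,y1,z0,z1): return [([a,b,c],[d,e,f]) for a in(x0,x1) for b in(y0,y1) for c in(z0,z1) for d in(x0,x1) for e in(y0,y1) for f in(z0,z1) if (a!=d)+(b!=e)+(c!=f)==1 and (a,b,c)<(d,e,f)]
L=[(D,box(-45,62,-49,49,0,3),(0,0,255)),(D,box(33,61,-30.5,30.5,3,47.5),(0,200,0)),(D,box(-45,-5,-22,22,3,23),(255,0,0)),(D,box(-79,-45,-4.5,4.5,6,28),(255,0,255)),
(C,box(-58,70,-38,38,0,8),(0,0,255)),(C,box(-46,-30,25,30,8,26),(0,200,0)),(C,box(30,46,-30,-25,8,26),(0,200,0)),(C,box(-46,-30,-30,-25,8,26),(0,200,0))]
o=[]
for n,x,y in(("top",305,172),("top",188,176),("scene",285,150),("scene",172,234)):
    im=cv2.resize(cv2.imread(n+"_raw.png")[y:y+50,x:x+66],None,fx=6,fy=6,interpolation=cv2.INTER_CUBIC)
    ln=[(W(p,np.array(a)/1e3),W(p,np.array(b)/1e3),c) for p,l,c in L for a,b in l]+[(W(D,bar(D[3],-.01,.106)),W(D,bar(D[3],.032,.106)),(0,255,255)),(W(D,bar(D[3],-.017,0)),W(D,bar(D[3],-.017,.106)),(0,255,255))]
    for a,b,c in ln:
        A,B=[tuple(np.round(((proj(n,v)-[x,y]+.5)*6-.5)).astype(int).tolist()) for v in(a,b)]
        cv2.line(im,A,B,c,1)
    o.append(im)
cv2.imwrite("pics/ov1.png",np.vstack([np.hstack(o[:2]),np.hstack(o[2:])]))
E
python3 ov.py
```

```text
[ 0.6176 -0.1978  0.0783  0.102   0.0297] yaw 4.49
[[-0.2, 1.1], [-0.0, -1.0], [-0.5, 0.7], [-1.0, 0.4], [-0.5, 0.7], [-0.0, -0.6], [0.5, -0.7], [-0.1, -1.0], [0.3, -1.2], [-0.2, -0.5], [-0.0, -0.2]]
[0.5926 0.1775 0.1198 0.0332 0.028 ] yaw 6.87
[[-0.6, 0.2], [-0.1, -0.2], [-1.3, 0.1], [-0.6, -1.2], [1.5, -1.4], [-0.6, 1.3], [0.1, -0.7], [1.2, 0.4]]
```

View pics/ov1.png

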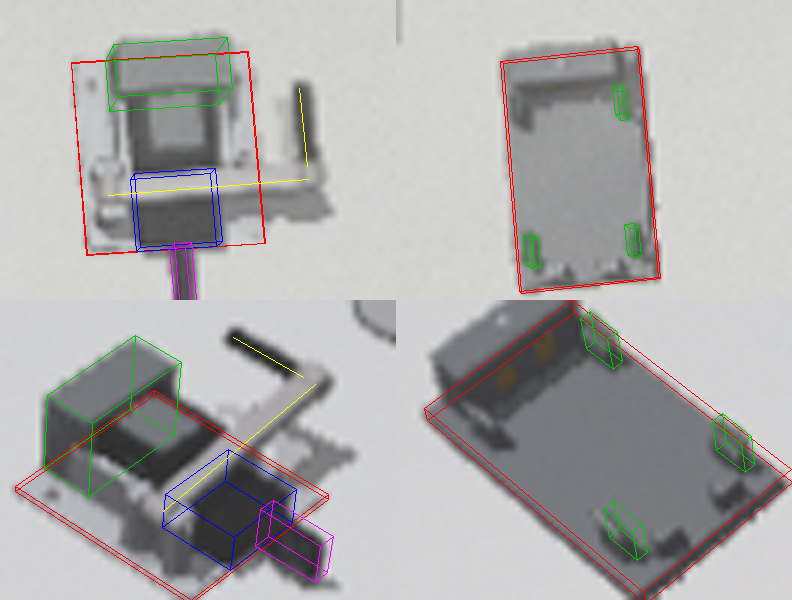

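```bash
cat >> h.py <<'E'
def Rz(a): c,s=np.cos(a),np.sin(a); return np.array([[c,-s,0],[s,c,0],[0,0,1]])
def go(grasp,yaw=None,off=.051):
    """total tool-axis shift to bring the grasp point to world 'grasp' (after turning so tool y angle = yaw+90k deg)"""
    s=sense(); R=s["ee_rot"]; a=np.degrees(np.arctan2(R[1,1],R[0,1])); t=0
    if yaw is not None:
        t=(yaw-a+90)%180-90; R=Rz(np.radians(t))@R
    d=np.array(grasp)+[0,0,off]-s["tcp_pos"]
    print("t",round(s["time_s"],2),"grasp now",np.round(s["tcp_pos"]-[0,0,.051],4),"y-ang",round(a,2),"| turn rad (tool)",round(-np.radians(t),4),"shift tool",np.round(R.T@d,4))
E
python3 - <<'E'
from fit import *
h=W(D,bar(D[3],.011,.106)); print("handle",h,"hinge",W(D,[.011,.038,.031]))
for n,u,v in(("scene",507*.7,214*.7),("top",558*.7,272*.7)): print("flask",onz(n,u,v,0))
print("flask neck top scene",onz("scene",511*.7,176*.7,.102), "roll",onz("top",558*.7,310*.7,.01))
print("pack",W(D,[0,0,.021]),"fin",W(D,[-.062,0,.017]),"seat",W(C,[0,0,.026]))
go(h+[0,0,.10],94.5)
E
```

```text
[ 0.6176 -0.1978  0.0783  0.102   0.0297] yaw 4.49
[[-0.2, 1.1], [-0.0, -1.0], [-0.5, 0.7], [-1.0, 0.4], [-0.5, 0.7], [-0.0, -0.6], [0.5, -0.7], [-0.1, -1.0], [0.3, -1.2], [-0.2, -0.5], [-0.0, -0.2]]Traceback (most recent call last):
  File "<stdin>", line 1, in <module>
  File "fit.py", line 26, in <module>
    D=fit(dock,[d0[0],d0[1],0,.05,.03]);C=fit(ch,[c0[0],c0[1],0,.03,.03])
                                          ~~~^^^^^^^^^^^^^^^^^^^^^^^^^^^^
  File "fit.py", line 23, in fit
    r=least_squares(f,q0,loss="soft_l1");
    return func(*args, **kwargs)
    result = trf(vector_fun.fun, vector_fun.jac, x0, f0, J0, lb, ub, ftol, xtol,
                 gtol, max_nfev, x_scale, loss_function, tr_solver,
                 tr_options.copy(), verbose, callback=callback_wrapped)
    return trf_no_bounds(
        fun, jac, x0, f0, J0, ftol, xtol, gtol, max_nfev, x_scale,
        loss_function, tr_solver, tr_options, verbose, callback=callback)
    J = jac(x)
    self._update_jac()
    ~~~~~~~~~~~~~~~~^^
    self.J = self.jac_wrapped(xp_copy(self.x), f0=self.f)
             ~~~~~~~~~~~~~~
[... 697 characters left out ...]
~~~^^^^^^^^^^^^^^^^^^^^^^^^^^^^^^
    return np.atleast_1d(self.fun(x))
                         ~~~~~~~~^^^
    return self.f(x, *self.args, **self.kwargs)
           ~~~~~~^^^^^^^^^^^^^^^^^^^^^^^^^^^^^^
  File "fit.py", line 22, in <lambda>
    f=lambda q:np.concatenate([proj(n,W(q,g(q)))-p for n,p,g in pts])
                               ~~~~^^^^^^^^^^^^^
  File "h.py", line 12, in proj
    m,f=cam(n); p=np.array(m["rotation"]).T@(np.array(P)-m["eye"]); s=p[:2]/p[2]; s=s*(1+m["k1"]*(s@s)); return s*f+[m["cx"],m["cy"]]
        ~~~^^^
  File "h.py", line 4, in cam
    m=camera_model(n); f=210/np.tan(np.radians(m["fovy"])/2); return m,f
ValueError: time passes only in moves, steps and waits
```

```bash
sed -i 's/^def cam(n):/import functools\n@functools.cache\ndef cam(n):/' h.py
cat > g.py <<'E'
from h import *
D,C=np.load("DC.npy")
def W(p,P): return np.array([p[0],p[1],0])+Rz(p[2])@np.array(P,float)
def bar(a,x,r): return [x,.038-r*np.cos(a),.031+r*np.sin(a)]
E
python3 - <<'E'
from g import *
h=W(D,bar(D[3],.011,.106)); print("handle",h,"hinge",W(D,[.011,.038,.031]))
for n,u,v in(("scene",507*.7,214*.7),("top",558*.7,272*.7)): print("flask",onz(n,u,v,0))
print("flask neck top scene",onz("scene",511*.7,176*.7,.102), "roll",onz("top",558*.7,310*.7,.01))
print("pack",W(D,[0,0,.021]),"fin",W(D,[-.062,0,.017]),"seat",W(C,[0,0,.026]))
go(h+[0,0,.10],94.5)
E
```

```text
handle [ 0.63381393 -0.26419926  0.0417931 ] hinge [ 0.62556721 -0.15907315  0.031     ]
flask [ 0.64711633 -0.39674799  0.        ]
flask [ 0.65096053 -0.39121349  0.        ]
flask neck top scene [ 0.64477295 -0.38502628  0.102     ] roll [ 0.56094136 -0.38600557  0.01      ]
pack [ 0.61757272 -0.19781703  0.021     ] fin [ 0.55576261 -0.20266578  0.017     ] seat [0.59256535 0.17753783 0.026     ]
t 0.1 grasp now [0.164  0.6027 0.2403] y-ang -105.24 | turn rad (tool) -0.3445 shift tool [0.4003 0.9009 0.1003]
```

jog_arm(
  rows=[
    [[0,0,0,-0.172],[0,0,0,-0.172],[0.0222,0.05,0,0],[0.0222,0.05,0,0],[0.0222,0.05,0,0],[0.0222,0.05,0,0],[0.0222,0.05,0,0],[0.0222,0.05,0,0],[0.0222,0.05,0,0],[0.0222,0.05,0,0],[0.0222,0.05,0,0],[0.0222,0.05,0,0],[0.0222,0.05,0,0],[0.0222,0.05,0,0],[0.0222,0.05,0,0],[0.0222,0.05,0,0],[0.0222,0.05,0,0],[0.0222,0.05,0,0],[0.0222,0.05,0,0],[0,0,0,0]],
  ],
  claw=0.37,
)

```text
time_s: 2.6
tcp_pos: [0.6074, -0.2179, 0.29]
ee_rot: [[0.997, 0.074, -0.003], [0.074, -0.997, 0.0], [-0.003, -0.0, -1.0]]
wrist_force: [0.2, -0.2, -0.6]
gripper_width: 0.365
gripper_force: 0.0
```

```bash
python3 - <<'E'
from g import *
h=W(D,bar(D[3],.011,.106)); go(h+[0,0,.06],94.5); print(sense()["joints"].round(1))
E
```

```text
t 2.6 grasp now [ 0.6074 -0.2179  0.239 ] y-ang -85.78 | turn rad (tool) -0.0049 shift tool [0.0231 0.0483 0.1371]
[ -5.4  24.2   3.4   0.  -69.4  99.6]
```

jog_arm(
  rows=[
    [[0.0115,0.024,0,-0.005],[0.0115,0.024,0,0],[0,0,0.045,0],[0,0,0.045,0],[0,0,0.045,0],[0,0,0,0],[0,0,0,0]],
  ],
)

```text
time_s: 3.48
tcp_pos: [0.6346, -0.2606, 0.1593]
ee_rot: [[0.996, 0.084, 0.003], [0.084, -0.996, -0.001], [0.003, 0.002, -1.0]]
wrist_force: [0.2, 0.3, 0.3]
gripper_width: 0.369
gripper_force: 0.0
```

```bash
python3 - <<'E'
from g import *
h=W(D,bar(D[3],.011,.106)); go(h,94.5)
o=[]
for n in("scene","top"):
    i=np.mean([capture(n) for _ in range(4)],0).astype(np.uint8)[:,:,::-1]; p=proj(n,h).astype(int)
    o.append(cv2.resize(i[p[1]-45:p[1]+45,p[0]-33:p[0]+33],None,fx=6,fy=6,interpolation=cv2.INTER_CUBIC))
cv2.imwrite("pics/a.png",np.hstack(o))
E
```

```text
t 3.48 grasp now [ 0.6346 -0.2606  0.1083] y-ang -85.16 | turn rad (tool) 0.0059 shift tool [-0.0012  0.0034  0.0665]
```

View pics/a.png

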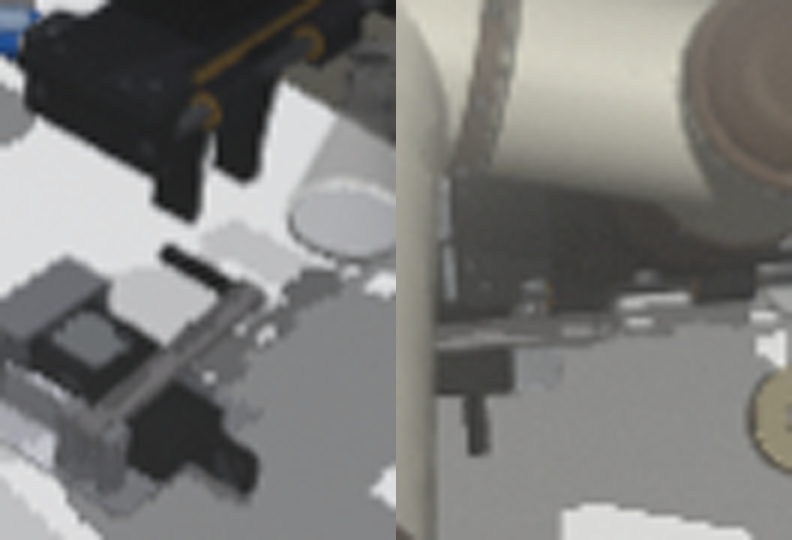

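The gripper straddles the handle: fingers at (180,200) and (240,170), rod below at (200,270). Descending and gripping.

jog_arm(
  rows=[
    [[-0.001,0.0034,0.022,0.005],[0,0,0.022,0],[0,0,0.02,0],[0,0,0,0],[0,0,0,0]],
  ],
)

```text
time_s: 4.5
tcp_pos: [0.6335, -0.2645, 0.0942]
ee_rot: [[0.997, 0.078, 0.001], [0.078, -0.997, -0.001], [0.001, 0.001, -1.0]]
wrist_force: [0.2, -0.2, 0.6]
gripper_width: 0.372
gripper_force: 0.0
```

jog_arm(
  rows=[
    [[0,0,0,0],[0,0,0,0],[0,0,0,0],[0,0,0,0],[0,0,0,0],[0,0,0,0]],
  ],
  claw=0.05,
)

```text
time_s: 5.25
tcp_pos: [0.633, -0.2636, 0.0931]
ee_rot: [[0.997, 0.078, -0.0], [0.078, -0.997, 0.001], [-0.0, -0.001, -1.0]]
wrist_force: [0.2, 6.4, -0.8]
gripper_width: 0.103
gripper_force: 29.9
```

```bash
python3 - <<'E'
from g import *
h=W(D,bar(D[3],.011,.106)); go(h,94.5); s=sense(); print(s["wrist_force"],s["gripper_width"]*87,s["gripper_force"])
R=s["ee_rot"];g0=s["tcp_pos"]-[0,0,.051]; hg=W(D,[.011,.038,.031])
# rows in tool axes from the gripped point along the circle about the hinge (in the dock's y-z plane)
v=Rz(-D[2])@(g0-hg); r=np.hypot(v[1],v[2]); a0=np.arctan2(v[2],-v[1]); print("r",r,"a0",a0)
p=g0
for a in np.arange(a0,1.72,.12):
    P=hg+Rz(D[2])@[v[0],-r*np.cos(a),r*np.sin(a)]; print(round(a,2),(R.T@(P-p)).round(4)); p=P
E
```

```text
t 5.25 grasp now [ 0.633  -0.2636  0.0421] y-ang -85.51 | turn rad (tool) -0.0002 shift tool [0.0008 0.0007 0.0003]
[ 0.24912455  6.38674317 -0.75760285] 8.950698780172944 29.94676263537258
r 0.10537777356244887 a0 0.10516570168364758
0.11 [0. 0. 0.]
0.23 [-0.     -0.0021 -0.0125]
0.35 [-0.     -0.0036 -0.0121]
0.47 [-0.     -0.005  -0.0116]
0.59 [ 0.     -0.0063 -0.0109]
0.71 [ 0.     -0.0076 -0.0101]
0.83 [ 0.     -0.0088 -0.0091]
0.95 [ 0.     -0.0098 -0.008 ]
1.07 [ 0.     -0.0107 -0.0068]
1.19 [ 0.     -0.0114 -0.0054]
1.31 [ 0.    -0.012 -0.004]
1.43 [ 0.     -0.0124 -0.0026]
1.55 [ 0.     -0.0126 -0.0011]
1.67 [ 0.     -0.0126  0.0004]
```

jog_arm(
  rows=[
    [[0,-0.0021,-0.0125,0],[0,-0.0036,-0.0121,0],[0,-0.005,-0.0116,0],[0,-0.0063,-0.0109,0],[0,-0.0076,-0.0101,0],[0,-0.0088,-0.0091,0],[0,-0.0098,-0.008,0]],
  ],
)

```text
time_s: 6.12
tcp_pos: [0.6297, -0.222, 0.1694]
ee_rot: [[0.997, 0.078, 0.001], [0.078, -0.997, -0.002], [0.001, 0.002, -1.0]]
wrist_force: [1.6, -2.9, -0.9]
gripper_width: 0.107
gripper_force: 30.0
```

jog_arm(
  rows=[
    [[0,-0.0107,-0.0068,0],[0,-0.0114,-0.0054,0],[0,-0.012,-0.004,0],[0,-0.0124,-0.0026,0],[0,-0.0126,-0.0011,0],[0,-0.0126,0.0004,0],[0,-0.0126,0.0018,0],[0,0,0,0],[0,0,0,0]],
  ],
)

```text
time_s: 7.25
tcp_pos: [0.6232, -0.1361, 0.1866]
ee_rot: [[0.997, 0.079, 0.001], [0.079, -0.997, 0.001], [0.001, -0.0, -1.0]]
wrist_force: [-0.2, 1.5, 6.7]
gripper_width: 0.104
gripper_force: 30.0
```

```bash
python3 - <<'E'
from g import *
s=sense(); hg=W(D,[.011,.038,.031]); v=Rz(-D[2])@(s["tcp_pos"]-[0,0,.051]-hg); print(v,np.hypot(*v[1:]),np.arctan2(v[2],-v[1]),s["wrist_force"],s["gripper_width"])
E
```

```text
[-0.00052911  0.02305347  0.10455695] 0.10706828777382991 1.7878113263693842 [-0.20881449  1.45333054  6.73512105] 0.10399657437135729
```

jog_arm(
  rows=[
    [[0,0,0,0],[0,0,0,0],[0,0,0,0],[0,0,-0.03,0],[0,0,-0.04,0],[0,0,-0.02,0],[0,0,0,0]],
  ],
  claw=0.37,
)

```text
time_s: 8.12
tcp_pos: [0.6234, -0.1373, 0.2767]
ee_rot: [[0.997, 0.078, 0.003], [0.078, -0.997, 0.0], [0.003, 0.0, -1.0]]
wrist_force: [-0.4, -0.0, -0.3]
gripper_width: 0.37
gripper_force: 0.0
```

```bash
python3 - <<'E'
from g import *
for p in((488,382),(468,433),(390,322),(518,366)): print(onz("top",p[0]*.7,p[1]*.7,0.005).round(3))
for x in(-.072,-.079-.125): print(W(D,[x,0,.025]))
go(W(D,[-.071,0,.12]),94.5)
E
```

```text
[ 0.397 -0.225  0.005]
[ 0.284 -0.18   0.005]
[ 0.53  -0.003  0.005]
[ 0.433 -0.293  0.005]
[ 0.54579324 -0.20344784  0.025     ]
[ 0.41419752 -0.21377099  0.025     ]
t 8.12 grasp now [ 0.6234 -0.1373  0.2257] y-ang -85.53 | turn rad (tool) -0.0005 shift tool [-0.0819  0.0599  0.1054]
```

jog_arm(
  rows=[
    [[-0.0273,0.02,0,0],[-0.0273,0.02,0,0],[-0.0273,0.02,0,0],[0,0,0.05,0],[0,0,0.05,0],[0,0,0,0],[0,0,0,0]],
  ],
)

```text
time_s: 9.0
tcp_pos: [0.5468, -0.2036, 0.1761]
ee_rot: [[0.997, 0.079, 0.001], [0.079, -0.997, -0.001], [0.001, 0.001, -1.0]]
wrist_force: [0.6, -0.3, -0.1]
gripper_width: 0.373
gripper_force: 0.0
```

```bash
python3 - <<'E'
from g import *
go(W(D,[-.071,0,.025]),94.5)
o=[];h=W(D,[-.05,0,.05])
for n in("scene","top"):
    i=np.mean([capture(n) for _ in range(4)],0).astype(np.uint8)[:,:,::-1]; p=proj(n,h).astype(int)
    cv2.imwrite(n+"_b.png",i);o.append(cv2.resize(i[p[1]-50:p[1]+50,p[0]-33:p[0]+33],None,fx=6,fy=6,interpolation=cv2.INTER_CUBIC))
cv2.imwrite("pics/b.png",np.hstack(o))
E
```

```text
t 9.0 grasp now [ 0.5468 -0.2036  0.1251] y-ang -85.48 | turn rad (tool) 0.0003 shift tool [-1.000e-04 -4.000e-04  1.001e-01]
```

View pics/b.png

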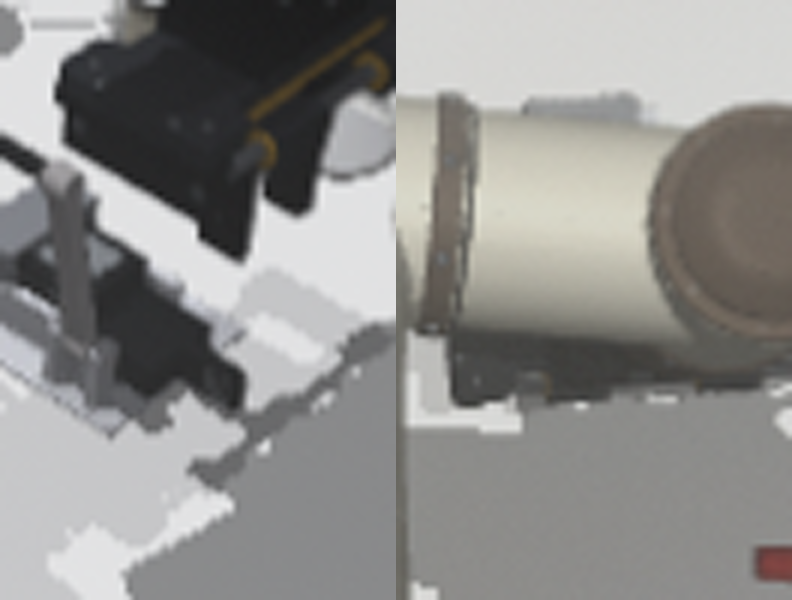

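The bar stands up at (65,240) in the left half, and the fin at (225,385) lies beneath the fingers. Descending to pinch it.

jog_arm(
  rows=[
    [[0,-0.0004,0.035,0],[0,0,0.035,0],[0,0,0.02,0],[0,0,0.01,0],[0,0,0,0],[0,0,0,0]],
  ],
)

```text
time_s: 10.15
tcp_pos: [0.5466, -0.2031, 0.0763]
ee_rot: [[0.997, 0.078, 0.002], [0.078, -0.997, -0.0], [0.002, 0.001, -1.0]]
wrist_force: [0.8, -0.6, 1.3]
gripper_width: 0.37
gripper_force: 0.0
```

jog_arm(
  rows=[
    [[0,0,0,0],[0,0,0,0],[0,0,0,0],[0,0,0,0],[0,0,0,0],[0,0,0,0]],
  ],
  claw=0.04,
)

```text
time_s: 10.9
tcp_pos: [0.546, -0.203, 0.0755]
ee_rot: [[0.997, 0.078, 0.0], [0.078, -0.997, -0.0], [0.0, 0.0, -1.0]]
wrist_force: [-0.6, 0.6, 3.8]
gripper_width: 0.1
gripper_force: 30.0
```

jog_arm(
  rows=[
    [[-0.004,0,0,0],[-0.01,0,0,0],[-0.012,0,0,0],[-0.012,0,0,0],[-0.012,0,0,0],[0,0,0,0]],
  ],
)

```text
time_s: 11.65
tcp_pos: [0.4934, -0.207, 0.0751]
ee_rot: [[0.997, 0.077, -0.005], [0.077, -0.997, 0.001], [-0.005, -0.001, -1.0]]
wrist_force: [-4.8, 0.3, 3.5]
gripper_width: 0.102
gripper_force: 30.0
```

jog_arm(
  rows=[
    [[-0.012,0,0,0],[-0.012,0,0,0],[-0.012,0,0,0],[-0.012,0,0,0],[-0.012,0,0,0],[-0.005,0,0,0],[0,0,0,0],[0,0,0.0015,0],[0,0,0.0015,0],[0,0,0,0],[0,0,0,0]],
  ],
)

```text
time_s: 13.02
tcp_pos: [0.4316, -0.2121, 0.0725]
ee_rot: [[0.997, 0.078, 0.001], [0.078, -0.997, -0.0], [0.001, 0.0, -1.0]]
wrist_force: [-1.5, 0.2, 1.9]
gripper_width: 0.102
gripper_force: 30.0
```

jog_arm(
  rows=[
    [[0,0,0,0],[0,0,0,0],[0,0,0,0],[0,0,0,0],[0,0,-0.03,0],[0,0,-0.05,0],[0,0,-0.06,0],[0,0,-0.04,0],[-0.03,-0.05,0,0],[0,-0.06,0,0],[0,-0.06,0,0],[0,-0.06,0,0],[0,-0.06,0,0],[0,0,0,0],[0,0,0,0]],
  ],
  claw=0.37,
)

```text
time_s: 14.9
tcp_pos: [0.3784, 0.0747, 0.2521]
ee_rot: [[0.997, 0.079, -0.0], [0.079, -0.997, -0.0], [-0.001, 0.0, -1.0]]
wrist_force: [-0.0, 0.0, -0.5]
gripper_width: 0.369
gripper_force: 0.0
```

```bash
python3 - <<'E'
from g import *
o=[];h=W(D,[-.112,0,.02]); print(sense()["tcp_pos"])
for n,q in(("scene",h),("top",h),("top",W(C,[0,0,.01])),("scene",W(C,[0,0,.01]))):
    i=np.mean([capture(n) for _ in range(4)],0).astype(np.uint8)[:,:,::-1]; p=proj(n,q).astype(int); c=p-[33,25]
    cv2.imwrite(n+"_c.png",i);print(n,c);o.append(cv2.resize(i[c[1]:c[1]+50,c[0]:c[0]+66],None,fx=6,fy=6,interpolation=cv2.INTER_CUBIC))
cv2.imwrite("pics/c.png",np.vstack([np.hstack(o[:2]),np.hstack(o[2:])]))
E
```

```text
[0.37839002 0.07474729 0.25210904]
scene [315 173]
top [303 208]
top [184 180]
scene [175 232]
```

View pics/c.png

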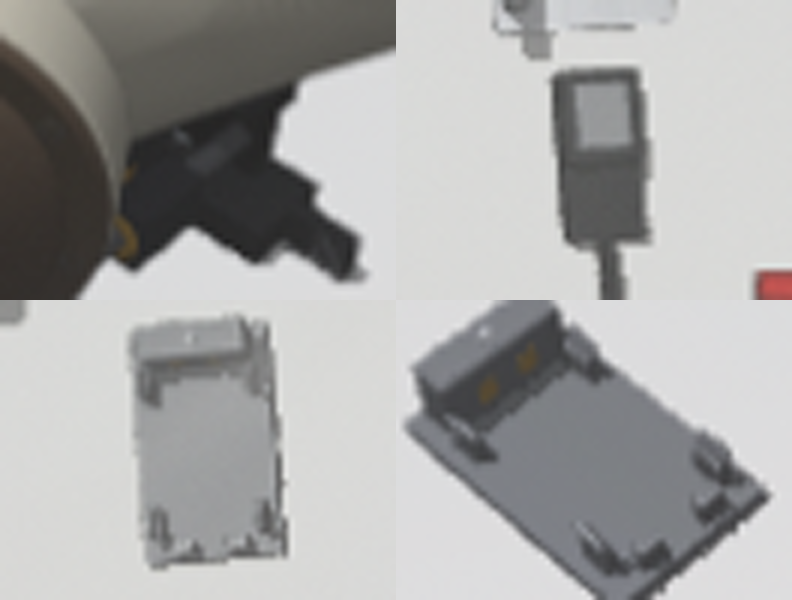

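```bash
cat > fit2.py <<'E'
from g import *
from scipy.optimize import least_squares
def px(o,p): return np.array(o)+(np.array(p)+.5)/6-.5
def fit(pts,q0,lab):
    f=lambda q:np.concatenate([proj(n,W(q,g(q)))-p for n,p,g in pts])
    r=least_squares(f,q0,loss="soft_l1"); print(lab,np.round(r.x,4),"yaw",np.degrees(r.x[2]).round(2)); print(np.round(f(r.x).reshape(-1,2),1).tolist()); return r.x
T=(184,180);S=(175,232);Q=(303,208)
ct=[("top",px(T,(150,265)),lambda q:[-.058,.038,.006]),("top",px(T,(286,253)),lambda q:[-.058,-.038,.006]),("top",px(T,(266,22)),lambda q:[.07,-.038,.008]),
("top",px(T,(160,225)),lambda q:[-.038,q[4],.018]),("top",px(T,(266,220)),lambda q:[-.038,-q[4],.018]),("top",px(T,(148,86)),lambda q:[.038,q[4],.018]),("top",px(T,(260,72)),lambda q:[.038,-q[4],.018])]
cs=[("scene",px(S,(9,122)),lambda q:[.07,.038,.008]),("scene",px(S,(374,192)),lambda q:[-.058,-.038,.008]),("scene",px(S,(216,300)),lambda q:[-.058,.038,.004]),
("scene",px(S,(166,12)),lambda q:[.048,-q[5],q[3]]),("scene",px(S,(44,108)),lambda q:[.048,q[5],q[3]])]
q0=[.5926,.1775,.11,.03,.028,.028]
fit(ct,q0,"top");fit(cs,q0,"scene");c=fit(ct+cs,q0,"both")
pt=[("top",px(Q,(159,72)),lambda q:[.045,.022,.036]),("top",px(Q,(244,68)),lambda q:[.045,-.022,.036]),("top",px(Q,(172,243)),lambda q:[-.045,.022,.02]),("top",px(Q,(254,241)),lambda q:[-.045,-.022,.02])]
p=fit(pt,[.5,-.207,.08],"pack top")
print("pack from pull",W([.4316,-.2121,np.radians(4.5)],[.071,0,0]))
np.save("C2.npy",c)
E
python3 fit2.py
```

```text
top [0.5934 0.1758 0.1066 0.03   0.0296 0.028 ] yaw 6.11
[[-0.2, 0.1], [0.3, -0.1], [0.7, -0.2], [-0.4, 0.0], [0.1, -0.8], [0.0, 0.1], [-0.6, 0.7]]
scene [ 0.5927  0.1804  0.1     0.0304 -0.0101  0.0314] yaw 5.73
[[-0.7, -0.3], [-0.6, -0.7], [0.6, 2.5], [0.7, 0.4], [-0.0, -0.5]]
both [0.5939 0.1777 0.1125 0.028  0.0295 0.0321] yaw 6.44
[[-0.6, -0.0], [-0.1, -0.3], [-0.0, -0.4], [-0.9, -0.1], [-0.4, -1.1], [-0.6, 0.0], [-1.3, 0.5], [-0.1, -0.9], [0.1, -2.0], [1.7, 1.4], [1.4, 0.1], [0.5, -0.4]]
pack top [ 0.5037 -0.2079  0.08  ] yaw 4.58
[[0.3, 0.2], [-0.1, -0.1], [-0.1, 0.3], [-0.1, -0.4]]
pack from pull [ 0.50238113 -0.2065294   0.        ]
```

The pack lies clear of the dock, flat on the bench. The rear corners are at (555,72) and (640,68), the nose at (568–650,242), and the plate edge at about (500–675,25). The cradle pose is refined too. Next I'll take the pack across its rear block.

```bash
python3 - <<'E'
from g import *
P=[.503,-.2067,np.radians(4.5)]
go(W(P,[.008,0,.10]),94.5)
E
```

```text
t 15.7 grasp now [0.3787 0.0748 0.2012] y-ang -85.52 | turn rad (tool) -0.0003 shift tool [0.1098 0.2904 0.1012]
```

jog_arm(
  rows=[
    [[0.018,0.0484,0,0],[0.018,0.0484,0,0],[0.018,0.0484,0,0],[0.018,0.0484,0,0],[0.018,0.0484,0,0],[0.0198,0.0484,0,0],[0,0,0.05,0],[0,0,0.051,0],[0,0,0,0],[0,0,0,0]],
  ],
  claw=0.8,
)

```text
time_s: 16.95
tcp_pos: [0.5122, -0.2063, 0.153]
ee_rot: [[0.997, 0.079, 0.003], [0.079, -0.997, -0.001], [0.003, 0.001, -1.0]]
wrist_force: [-0.6, -0.5, 0.9]
gripper_width: 0.799
gripper_force: 0.0
```

```bash
python3 - <<'E'
from g import *
P=[.503,-.2067,np.radians(4.5)]
go(W(P,[.008,0,.024]),94.5)
E
```

```text
t 16.95 grasp now [ 0.5122 -0.2063  0.102 ] y-ang -85.45 | turn rad (tool) 0.0009 shift tool [-0.0014 -0.0005  0.078 ]
```

jog_arm(
  rows=[
    [[-0.001,0,0.03,0],[0,0,0.03,0],[0,0,0.017,0],[0,0,0,0],[0,0,0,0]],
  ],
)

```text
time_s: 17.58
tcp_pos: [0.5115, -0.2064, 0.0765]
ee_rot: [[0.997, 0.079, 0.004], [0.079, -0.997, -0.001], [0.004, 0.001, -1.0]]
wrist_force: [-0.0, -0.4, -0.1]
gripper_width: 0.801
gripper_force: 0.0
```

jog_arm(
  rows=[
    [[0,0,0,0],[0,0,0,0],[0,0,0,0],[0,0,0,0],[0,0,0,0],[0,0,0,0]],
  ],
  claw=0.4,
)

```text
time_s: 18.32
tcp_pos: [0.5099, -0.2063, 0.0745]
ee_rot: [[0.997, 0.078, 0.0], [0.078, -0.997, -0.0], [0.0, 0.0, -1.0]]
wrist_force: [-0.3, 1.1, 3.5]
gripper_width: 0.496
gripper_force: 30.0
```

jog_arm(
  rows=[
    [[0,0,-0.01,0],[0,0,-0.03,0],[0,0,-0.05,0],[0,0,-0.05,0],[0,0,0,0],[0,0,0,0]],
  ],
)

```text
time_s: 19.08
tcp_pos: [0.5087, -0.2059, 0.2132]
ee_rot: [[0.997, 0.077, -0.002], [0.077, -0.997, 0.001], [-0.002, -0.001, -1.0]]
wrist_force: [0.7, -0.4, -4.0]
gripper_width: 0.509
gripper_force: 30.0
```

```bash
python3 - <<'E'
from g import *
C=[.593,.1775,np.radians(6.1)]
go(W(C,[.008,0,.12]),96.1); s=sense(); print(s["wrist_force"],s["moment"],s["gripper_width"]*87)
E
```

```text
t 19.07 grasp now [ 0.5087 -0.2059  0.1622] y-ang -85.56 | turn rad (tool) -0.029 shift tool [ 0.1327 -0.3722  0.0425]
[ 0.73948648 -0.39723227 -3.99021925] [-0.02589003  0.05911864 -0.024241  ] 44.32200154760983
```

jog_arm(
  rows=[
    [[0,0,-0.05,0],[0,0,0,-0.029],[0,-0.04,0,0],[0,-0.05,0,0],[0,-0.05,0,0],[0.016,-0.05,0,0],[0.024,-0.05,0,0],[0.024,-0.05,0,0],[0.024,-0.04,0,0],[0.024,-0.026,0,0],[0.0197,-0.0162,0,0],[0,0,0.045,0],[0,0,0.04,0],[0,0,0,0],[0,0,0,0],[0,0,0,0]],
  ],
)

```text
time_s: 21.08
tcp_pos: [0.6019, 0.1783, 0.1811]
ee_rot: [[0.994, 0.107, 0.003], [0.107, -0.994, 0.001], [0.003, -0.001, -1.0]]
wrist_force: [0.1, 0.7, -3.0]
gripper_width: 0.501
gripper_force: 30.0
```

```bash
python3 - <<'E'
from g import *
C=[.593,.1775,np.radians(6.1)]
go(W(C,[.007,0,.032]),96.1); s=sense(); print(s["wrist_force"],s["gripper_width"]*87)
o=[];q=W(C,[0,0,.05])
for n in("scene","top"):
    i=np.mean([capture(n) for _ in range(4)],0).astype(np.uint8)[:,:,::-1]; p=proj(n,q).astype(int); c=p-[33,45]
    print(n,c);o.append(cv2.resize(i[c[1]:c[1]+90,c[0]:c[0]+66],None,fx=6,fy=6,interpolation=cv2.INTER_CUBIC))
cv2.imwrite("pics/d.png",np.hstack(o))
E
```

```text
t 21.07 grasp now [0.6019 0.1783 0.1301] y-ang -83.84 | turn rad (tool) 0.001 shift tool [-0.0022 -0.0001  0.0981]
[ 0.11356821  0.69901235 -2.99796724] 43.608021695664554
scene [172 201]
top [182 158]
```

View pics/d.png

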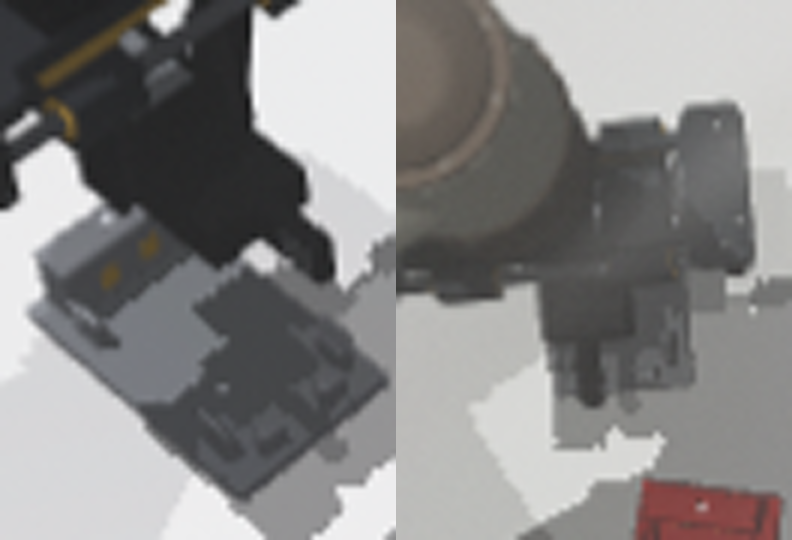

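The pack hangs level above the cradle, fin toward the front stops, contacts toward the block (110,275 in the left half). I'll check the in-hand offset from the nose edge in the right half, at (540–630,338).

```bash
python3 - <<'E'
from g import *
px=lambda p:np.array([182,158])+(np.array(p)+.5)/6-.5
g=sense()["tcp_pos"]-[0,0,.051]; yaw=np.radians(6.1)
for p,l in(((144,340),"L"),((235,335),"R"),((188,338),"mid")):
    w=onz("top",*px(p),g[2]-.004); print(l,(Rz(-yaw)@(w-g)).round(4))
w=onz("top",*px((196,405)),g[2]-.009);print("fin end",(Rz(-yaw)@(w-g)).round(4))
E
```

```text
L [-0.0499  0.0208 -0.004 ]
R [-0.0516 -0.0242 -0.004 ]
mid [-0.0509 -0.0009 -0.004 ]
fin end [-0.0837 -0.0017 -0.009 ]
```

jog_arm(
  rows=[
    [[-0.0022,0,0.02,0.001],[0,0,0.03,0],[0,0,0.02,0],[0,0,0,0],[0,0,0,0],[0,0,0,0]],
  ],
)

```text
time_s: 22.22
tcp_pos: [0.5995, 0.178, 0.1106]
ee_rot: [[0.994, 0.106, 0.002], [0.106, -0.994, 0.001], [0.002, -0.001, -1.0]]
wrist_force: [0.4, 0.0, -2.9]
gripper_width: 0.502
gripper_force: 30.0
```

```bash
python3 - <<'E'
from g import *
C=[.593,.1775,np.radians(6.1)]
go(W(C,[.007,0,.0315]),96.1); s=sense(); print(s["wrist_force"],s["moment"])
E
```

```text
t 22.23 grasp now [0.5995 0.178  0.0596] y-ang -83.9 | turn rad (tool) -0.0001 shift tool [ 0.0004 -0.0002  0.0281]
[ 4.13226845e-01  2.52374803e-03 -2.89132211e+00] [-0.0287962   0.00939137  0.06454285]
```

jog_arm(
  rows=[
    [[0.0004,0,0.006,0],[0,0,0.006,0],[0,0,0.004,0],[0,0,0,0]],
  ],
)

```text
time_s: 22.72
tcp_pos: [0.5989, 0.1775, 0.0926]
ee_rot: [[0.994, 0.106, -0.001], [0.106, -0.994, -0.001], [-0.001, 0.001, -1.0]]
wrist_force: [-1.0, -0.3, -3.1]
gripper_width: 0.505
gripper_force: 30.0
```

jog_arm(
  rows=[
    [[0,0,0.004,0],[0,0,0.003,0],[0,0,0.002,0],[0,0,0,0]],
  ],
)

```text
time_s: 23.22
tcp_pos: [0.5991, 0.1776, 0.084]
ee_rot: [[0.994, 0.106, -0.0], [0.106, -0.994, -0.0], [-0.0, 0.0, -1.0]]
wrist_force: [1.0, 0.1, -3.3]
gripper_width: 0.503
gripper_force: 30.0
```

```bash
python3 - <<'E'
from g import *
C=[.593,.1775,np.radians(6.1)]
go(W(C,[.007,0,.0315]),96.1); s=sense(); print(s["wrist_force"],s["moment"])
E
```

```text
t 23.23 grasp now [0.5991 0.1776 0.033 ] y-ang -83.92 | turn rad (tool) -0.0003 shift tool [ 0.0009 -0.0005  0.0015]
[ 0.9777392   0.10625402 -3.33733162] [-0.04115629 -0.00829686 -0.01251714]
```

jog_arm(
  rows=[
    [[0.0005,0,0.001,0],[0,0,0.001,0],[0,0,0,0],[0,0,0,0]],
  ],
)

```text
time_s: 23.72
tcp_pos: [0.5999, 0.1778, 0.0825]
ee_rot: [[0.994, 0.106, 0.001], [0.106, -0.994, 0.0], [0.001, -0.0, -1.0]]
wrist_force: [-0.4, -0.4, -1.0]
gripper_width: 0.503
gripper_force: 30.0
```

jog_arm(
  rows=[
    [[0,0,0.0006,0],[0,0,0,0],[0,0,0,0]],
  ],
)

```text
time_s: 24.1
tcp_pos: [0.5999, 0.1778, 0.0825]
ee_rot: [[0.994, 0.106, 0.001], [0.106, -0.994, 0.0], [0.001, -0.0, -1.0]]
wrist_force: [-3.4, 0.5, 5.0]
gripper_width: 0.504
gripper_force: 30.0
```

jog_arm(
  rows=[
    [[0,0,0,0],[0,0,0,0],[0,0,0,0],[0,0,0,0],[0,0,-0.02,0],[0,0,-0.04,0],[0,0,-0.06,0],[0,0,-0.05,0],[-0.04,0.04,0,0],[-0.04,0.04,0,0],[-0.04,0.05,0,0],[-0.03,0.05,0,0],[0,0.05,0,0],[0,0.05,0,0],[0,0,0,0],[0,0,0,0]],
  ],
  claw=0.75,
)

```text
time_s: 26.1
tcp_pos: [0.4809, -0.1153, 0.2515]
ee_rot: [[0.994, 0.105, -0.0], [0.105, -0.994, 0.0], [-0.0, -0.0, -1.0]]
wrist_force: [0.5, -0.5, 0.0]
gripper_width: 0.753
gripper_force: 0.0
```

```bash
python3 - <<'E'
from g import *
C=[.593,.1775,np.radians(6.1)]
q=W(C,[0,0,.02]);o=[]
for n in("scene","top"):
    i=np.mean([capture(n) for _ in range(4)],0).astype(np.uint8)[:,:,::-1]; p=proj(n,q).astype(int); c=p-[33,30]
    cv2.imwrite(n+"_e.png",i);o.append(cv2.resize(i[c[1]:c[1]+60,c[0]:c[0]+66],None,fx=6,fy=6,interpolation=cv2.INTER_CUBIC)); print(n,c)
o.append(cv2.resize(cv2.imread("top_e.png")[130:290,140:420],(420,240),interpolation=cv2.INTER_CUBIC)) 
a=np.hstack(o[:2]); b=np.zeros((240,a.shape[1],3),np.uint8); b[:,:420]=o[2]; cv2.imwrite("pics/e.png",np.vstack([a,b])[:600])
E
```

```text
scene [174 224]
top [184 174]
```

View pics/e.png

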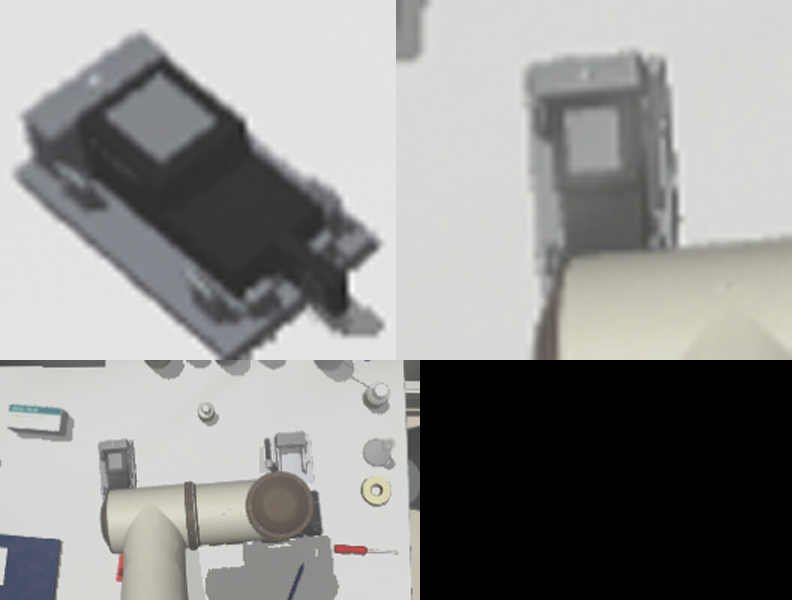

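The pack lies flat between the guides, contacts at the block (120,70). Its fin sticks out between the front stops at (320,270). The bar is still up and the other items have not moved.

```bash
python3 -c "
from station import finish_job; print(finish_job())"
```

```text
the job is handed in; nothing more can be done
None
```

The job is handed in: I swung the bar up, slid the pack out by its fin, let go, then re-gripped it across its body and laid it in the grey cradle. The last picture shows it flat between the guides, with its contacts at the block and its fin between the front stops, at about 26 s of the 64 s allowed.

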